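Feel for the proud medal and press it level

TASK

One of the six medals in the display tray stands a few millimetres proud, so the glass cover will not go on. Take the probe from its holder, feel gently across the medals with its tip, comparing their heights, to find the high one, and then press that one down level with its neighbours without pushing any of the others in; then stand the probe back in its holder. Touch the medals only with the probe, never hard, and leave the other wares as they are.

Things in the scene. Friction and masses are not known exactly. Their poses are not given: they have to be found in the camera images.
- case: shallow open aluminium display tray, fixed, 150 (its x) x 210 (its y) x 42 mm high, walls 6 mm; origin under its centre on the table. In it lies blue velvet foam with six identical round medals (40 mm across, white plastic rim, brass and copper face) in 2 rows of 3, each about 4 mm above the velvet when level
- tray_centre (a point): middle of the tray at rim height, 42 mm above the table. The foam's thickness differs each time: the tops of level medals lie 34 to 42 mm above the table, and this is not measured. Five medals are level with one another within 1 mm; one, anywhere, stands 3.5 to 5 mm higher (its top at most 48 mm above the table)
- probe_grip (a point): centre of the round light-wood grip (16 mm across, 50 mm long) of the feeler probe, which stands upright in its holder at first. Whole probe 116 mm long, about 70 g; z axis up from tip to grip. A red round flange, 34 mm across and 6 mm thick, begins 25 mm below this point; the top of the grip is 25 mm above it. Below it a steel shaft, 12 mm across. Round: any yaw suits
- probe_tip (a point): centre of the flat end of the probe's rubber tip, 12 mm across, 91 mm below the centre of the grip
- holder_hole (a point): centre of the mouth of the hole in the probe's holder, a fixed dark wooden block 64 x 64 x 46 mm; the hole is upright, 16 mm across and 40 mm deep, its mouth in the block's top face 46 mm above the table
- figurine_mid (a point): middle of a dark turned-wood figurine, 60 mm across, 122 mm tall (bystander)
- mug_mid (a point): middle of a steel mug, 76 mm across, 95 mm tall, with a handle (bystander)
- matchbox_mid (a point): middle of a green box with a yellow top, 50 x 70 x 30 mm (bystander)
- well0 (a point): the point straight above the centre of one medal, at the tray's rim height (at -30, -58 mm in the tray's x, y); tells nothing of the medal's height. Every medal is a friction fit in the foam: it keeps still under a light touch (below about 5 N), slides straight down under 7 to 9 N, stays where it is left, and nothing stops it at the right height
- well1 (a point): the point straight above the centre of one medal, at the tray's rim height (at -30, 0 mm in the tray's x, y); tells nothing of the medal's height
- well2 (a point): the point straight above the centre of one medal, at the tray's rim height (at -30, 58 mm in the tray's x, y); tells nothing of the medal's height
- well3 (a point): the point straight above the centre of one medal, at the tray's rim height (at 30, -58 mm in the tray's x, y); tells nothing of the medal's height
- well4 (a point): the point straight above the centre of one medal, at the tray's rim height (at 30, 0 mm in the tray's x, y); tells nothing of the medal's height
- well5 (a point): the point straight above the centre of one medal, at the tray's rim height (at 30, 58 mm in the tray's x, y); tells nothing of the medal's height
Not all that is in view belongs to the job. Of the things that look like the part that bears probe_grip, the smaller one is meant. What is shaped like the part that bears holder_hole but orange is not meant.

How it is judged:
On the way, in this order (a step that is already met when the one before it is completed fails the run):
1. the probe is lifted out of its holder (height (world z) of probe_tip above 0.05 m), for 0.1 s.
2. the probe has been touched on at least one of the level medals, to compare, before the high one is pressed level ((contact force between probe and medal1_c0 above 0.3 N or contact force between probe and medal2_c0 above 0.3 N or contact force between probe and medal3_c0 above 0.3 N or contact force between probe and medal4_c0 above 0.3 N or contact force between probe and medal5_c0 above 0.3 N)), for 0.02 s.
3. the proud medal has been pressed level with the others, within 1.5 mm (value of joint medal0 between -0.0015 and 0.0015 m), for 0.2 s.
At the end, for the whole second after the job is handed in: the medal that stood proud is within 1.5 mm of its proper level, the other five have not been pushed in by more than 1.5 mm, and the probe stands released and at rest in its holder, tip down at the bottom of the hole (all of step 3 and not (distance of medal1_c0 from where it was at the start of the episode above 0.0015 m) and not (distance of medal2_c0 from where it was at the start of the episode above 0.0015 m) and not (distance of medal3_c0 from where it was at the start of the episode above 0.0015 m) and not (distance of medal4_c0 from where it was at the start of the episode above 0.0015 m) and not (distance of medal5_c0 from where it was at the start of the episode above 0.0015 m) and horizontal distance between probe_tip and holder_hole below 0.006 m and height (world z) of probe_tip below 0.012 m and angle between probe_grip's own z axis and vertical below 0.2 rad and linear speed of probe below 0.02 m/s); the robot touches nothing.
It fails at once if a medal that was already level is pushed in by more than 1.5 mm (distance of any of medal1_c0, medal2_c0, medal3_c0, medal4_c0, medal5_c0 from where it was at the start of the episode above 0.0015 m).
It fails at once if the proud medal is pushed more than 1.5 mm below the others (value of joint medal0 below -0.0015 m).
It fails at once if the probe presses on a medal with more than 20 N (contact force between probe and medal0_c0 above 20 N or contact force between probe and medal1_c0 above 20 N or contact force between probe and medal2_c0 above 20 N or contact force between probe and medal3_c0 above 20 N or contact force between probe and medal4_c0 above 20 N or contact force between probe and medal5_c0 above 20 N).
It fails at once if the gripper or arm touches a medal (contact force between any of the fingers, the arm and medal0_c0 above 0.5 N or contact force between any of the fingers, the arm and medal1_c0 above 0.5 N or contact force between any of the fingers, the arm and medal2_c0 above 0.5 N or contact force between any of the fingers, the arm and medal3_c0 above 0.5 N or contact force between any of the fingers, the arm and medal4_c0 above 0.5 N or contact force between any of the fingers, the arm and medal5_c0 above 0.5 N).
It fails at once if one of the other wares is shifted by more than 20 mm (distance of any of figurine_mid, mug_mid, matchbox_mid from where it was at the start of the episode above 0.02 m).
It also fails if it takes over 72 s, if anything falls off the work surface, if the arm or the gripper's body presses on something with over 40 N, if the wrist force passes 120 N, or if a joint passes its speed limit or range.

ROBOT

A 6-joint arm with a two-finger parallel gripper is mounted at the origin on the work surface. World frame = base frame: x ahead of the robot, y to its left, z up, the work surface at z = 0. Lengths are in m, angles in rad, forces in N, time in s.
With the tool pointing down it reaches from about 0.375 to 0.9 m from the base axis. Payload 3.1 kg.
Tool frame: the origin (TCP) lies at the very end of the fingers, on their centre line; the grasp point (between the pads) lies 19 mm behind it (env.grip_point_offset is the distance from the TCP to the grasp point, in m); x points along the fingers, y is the direction in which the jaws open and shut, and the axes are right-handed (so a half turn about x gives the same grasp; the last joint's range is limited). The gripper opens to 87 mm and grips with 3 to 60 N. Pads are 19 mm wide; open, the fingers measure 117 mm over their backs; the gripper's body (75 mm by 190 mm) begins 51 mm behind the grasp point.
Start: joints at [1.008, 0.527, 1.433, -0, 1.181, -0.178], TCP at [0.235, 0.579, 0.223] pointing down, gripper open.
Joint ranges: [-3.08, 3.08], [-0.75, 2.2], [0.22, 2.44], [-1.43, 4.57], [0, 2.65], [-2.85, 2.85]. Speed limits (rad/s): [2.79, 2.79, 3.14, 3.14, 3.14, 3.14].

INTERFACE

Orientations are given as a unit quaternion [x, y, z, w].
In Python, from plant import env, cams gives the robot as it stands.
- The arm moves only by the tool apply_moves, never from a script. Its arguments are lists of equal length, an entry for each row: "dp": the shift along the tool's x, y, z in cm, a list of three; "rot": the turn, a rotation vector about the tool's x, y, z in units of 8 degrees (1.0 is 8 degrees), a list of three; "hand": the gripper command: -1 is fully open, 1 is shut, values between are in proportion. A call has 1 to 5 rows; each row is the pose to reach, as a shift and turn from the pose commanded when the call began, along the tool's axes at that moment; what a row does not reach only later rows make up. A row lasts 1/8 s, in which the tool goes at most 62.5 mm and 10.7 degrees, less where a joint would pass 70% of its speed; a pose out of reach is approached as far as the arm can. A call with a gripper value outside its range is refused whole. The fingers move at their own pace and stop on an object; "force" is the grip in N (left out, the last holds). Time passes only in rows, so rows that repeat a pose let the fingers close. It gives the time, the measured TCP pose, the force and the opening at its end, in the units of the state.
- env.read_state(): the state, without advancing time (a new reading comes with each control period).
- cams.grab_frame(name): name is "scene" or "top" or "wrist"; returns (picture, depth): 400x640x3 uint8, red, green, blue; 400x640 float32, m along the optical axis (not along the pixel's ray), 0 where there is no reading.
- cams.camera_info(name): a dict with "fx", "fy", "cx", "cy" (pixels), "dist_coeffs" ([k1, k2, p1, p2, k3] as OpenCV has them; the pictures are not rectified), "rvec" (rotation vector, rad) and "tvec" (3), from world to camera coordinates, as OpenCV has them. Camera axes: x right, y down, z forward; pixel columns grow to the right and rows downward; lengths in m; the calibration is good to about 2 mm. A picture is of the moment at which its call begins: read the wrist's pose just before it. camera_info takes no time and is no camera call; for the wrist camera it gives the pose at the moment of the call.
- env.job_done(): hands the job in, once; it reports no verdict.
The state is a dict: "time_s": time; "qpos": joint angles; "joint_vel": joint speeds; "effort": joint torques, N m; "ee_pos": TCP position; "orientation": TCP orientation; "wrist_force": force on the tool from outside, world axes, zero at the start; "wrist_torque": the same for the moment, N m; "finger_gap": finger opening in m.
Only numpy, scipy, OpenCV 4.12 (cv2) and the standard library are available. Lean on these libraries where they do the work, as an engineer would, in place of code of your own. Each camera call takes 0.05 s, during which the arm holds its last target.

## Working session

There is one attempt and no reset: what is moved stays moved. The work goes in short steps, Python scripts to look and compute and a tool call to move; the robot and the scene stay as the last step left them, time stands still between calls to the robot, and variables do not carry over. Pictures are saved under pics/ and viewed, and the job is handed in when it is done.

Besides the shell and the picture viewer there is one more tool, called after ">>>" as name(argument=value, ...) on one line, values as JSON. apply_moves: Moves the arm, as the interface text tells. Its arguments: {"type":"object","properties":{"dp":{"type":"array","items":{"type":"array","items":{"type":"number"}}},"rot":{"type":"array","items":{"type":"array","items":{"type":"number"}}},"hand":{"type":"array","items":{"type":"number"}},"force":{"type":"number"}},"required":["dp","rot","hand"]}

```bash
ls; mkdir -p pics
python3 - <<'E'
from plant import env,cams
import cv2
s=env.read_state();print(s)
for n in ["scene","top","wrist"]:
    p,d=cams.grab_frame(n);cv2.imwrite(f"pics/a_{n}.png",p[:,:,::-1])
    import numpy as np; np.save(f"pics/a_{n}.npy",d)
    print(n,cams.camera_info(n))
E
```

```text
pics
{'time_s': 0.0, 'qpos': array([ 1.00750984e+00,  5.28439463e-01,  1.43387222e+00, -1.15291021e-05,
        1.18138689e+00, -1.78536223e-01]), 'joint_vel': array([ 4.03915087e-04,  1.32125566e-03,  2.38227329e-03, -2.39173063e-03,
       -6.26367020e-05, -1.03826342e-03]), 'effort': array([-6.77826256e-05, -4.40049255e+01, -1.76593870e+01,  6.31737057e-02,
        5.80512767e-02, -1.68939659e-04]), 'ee_pos': array([0.23418934, 0.57869585, 0.2215976 ]), 'orientation': array([ 0.13449539,  0.69432899, -0.13588596,  0.69379626]), 'wrist_force': array([-0.95413439,  0.46044419, -0.75786473]), 'wrist_torque': array([-0.0059501 , -0.02075421, -0.01912532]), 'finger_gap': 0.0871073710509432}
scene {'fx': 419.77429322888264, 'fy': 419.77429322888264, 'cx': 321.269514010602, 'cy': 193.18696793286927, 'dist_coeffs': array([0.00094345, 0.        , 0.        , 0.        , 0.        ]), 'rvec': array([ 2.00873404,  1.22996401, -0.55460536]), 'tvec': array([-0.32261631, -0.290624  ,  1.41389057])}
top {'fx': 408.0744434816815, 'fy': 408.0744434816815, 'cx': 321.0276357540157, 'cy': 193.7723516139049, 'dist_coeffs': array([-0.10381931,  0.        ,  0.        ,  0.        ,  0.        ]), 'rvec': array([ 2.1700852 , -2.18098283,  0.08611009]), 'tvec': array([0.04646126, 0.61908488, 0.99693184])}
wrist {'fx': 282.2777247619197, 'fy': 282.2777247619197, 'cx': 321.874186944759, 'cy': 204.34710667105807, 'dist_coeffs': array([-0.01063266,  0.        ,  0.        ,  0.        ,  0.        ]), 'rvec': array([-2.40447709, -1.62078913, -0.22624584]), 'tvec': array([-0.62563729, -0.03290868,  0.39087722])}
```

View pics/a_scene.png

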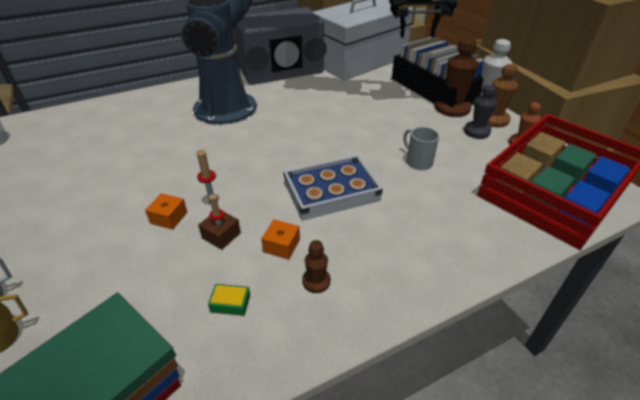

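View pics/a_top.png

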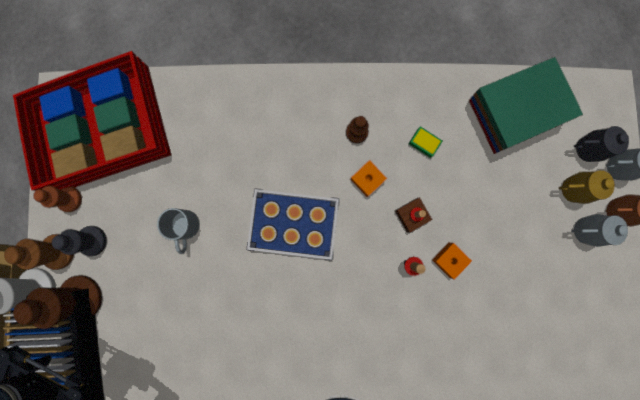

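View pics/a_wrist.png

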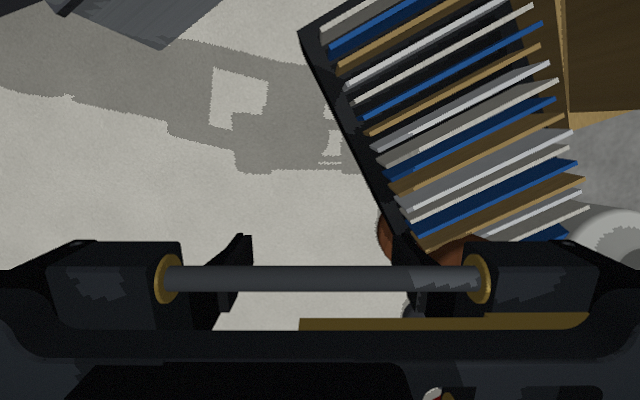

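```bash
cat > h.py <<'E'
import numpy as np,cv2
from scipy.spatial.transform import Rotation as R
def ray(ci,u,v):
    K=np.array([[ci['fx'],0,ci['cx']],[0,ci['fy'],ci['cy']],[0,0,1]])
    x,y=cv2.undistortPoints(np.array([[[u,v]]],float),K,ci['dist_coeffs'])[0,0]
    Rm=cv2.Rodrigues(ci['rvec'])[0]
    return -Rm.T@ci['tvec'],Rm.T@np.array([x,y,1.])
def onz(ci,u,v,z):
    o,d=ray(ci,u,v);return o+d*(z-o[2])/d[2]
def atd(ci,u,v,dep):
    o,d=ray(ci,u,v);return o+d*dep
def proj(ci,P):
    K=np.array([[ci['fx'],0,ci['cx']],[0,ci['fy'],ci['cy']],[0,0,1]])
    return cv2.projectPoints(np.atleast_2d(np.array(P,float)),ci['rvec'],ci['tvec'],K,ci['dist_coeffs'])[0][:,0]
E
python3 - <<'E'
from plant import env,cams
import cv2
im=cv2.imread('pics/a_top.png')
a=cv2.resize(im[180:280,370:490],None,fx=6,fy=6,interpolation=cv2.INTER_CUBIC);cv2.imwrite('pics/z1.png',a)
a=cv2.resize(im[180:270,235:350],None,fx=6.5,fy=6.5,interpolation=cv2.INTER_CUBIC);cv2.imwrite('pics/z2.png',a)
E
```

```text
(no output)
```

View pics/z1.png

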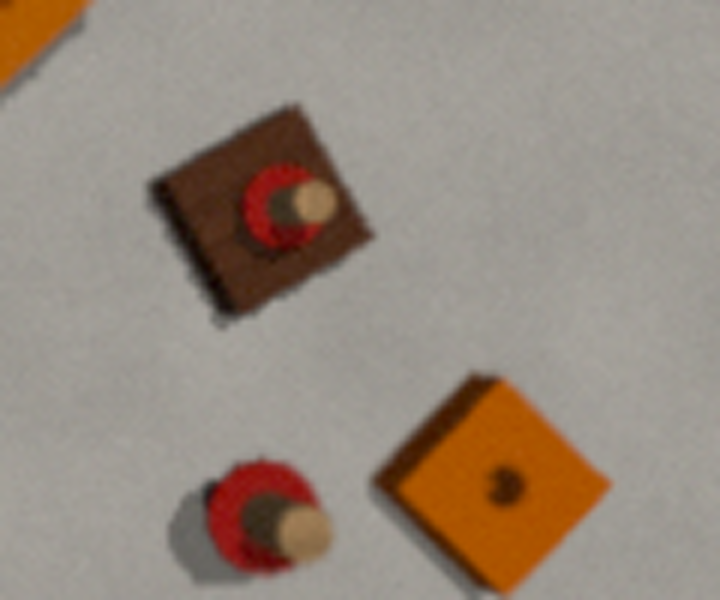

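View pics/z2.png

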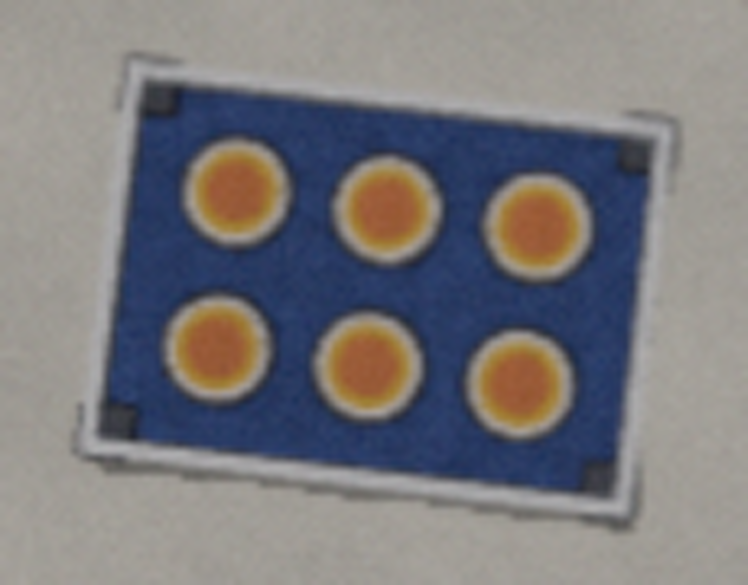

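Run:
```python
from plant import env,cams
from h import *
ci=cams.camera_info('top')
d=np.load('pics/a_top.npy')
def u(x,y,f,ox,oy): return (x+.5)/f-.5+ox,(y+.5)/f-.5+oy
for n,x,y,z in [('holdc',268,212,.046),('c1',297,107,.046),('c2',155,187,.046),('c3',374,237,.046),('c4',235,317,.046),('griptop',315,201,.122),('flange',286,206,.072)]:
    p=u(x,y,6,370,180); print(n,onz(ci,*p,z).round(4))
P=[]
for n,x,y in [('m1',238,192),('m2',388,210),('m3',538,227),('m4',218,350),('m5',369,367),('m6',520,385)]:
    p=u(x,y,6.5,235,180); q=onz(ci,*p,.038);P.append(q)
    iu,iv=map(int,np.round(p)); dd=np.median(d[iv-2:iv+3,iu-2:iu+3]); print(n,q.round(4),atd(ci,*p,dd).round(4), dd, d[iv-2:iv+3,iu-2:iu+3].std())
for n,x,y in [('k1',137,68),('k2',672,127),('k3',88,447),('k4',628,507)]:
    p=u(x,y,6.5,235,180); print(n,onz(ci,*p,.042).round(4))
P=np.array(P);c=P.mean(0);print(c)
dy=((P[0]-P[2])+(P[3]-P[5]))[:2]; print('y ang',np.degrees(np.arctan2(dy[1],dy[0])),np.linalg.norm(dy)/4)
dx=(P[:3]-P[3:]).mean(0);print('x ang',np.degrees(np.arctan2(dx[1],dx[0])),np.linalg.norm(dx))
```

```text
holdc [ 0.5643 -0.1858  0.046 ]
c1 [ 0.6073 -0.1988  0.046 ]
c2 [ 0.5748 -0.1393  0.046 ]
c3 [ 0.5537 -0.2295  0.046 ]
c4 [ 0.5215 -0.1713  0.046 ]
griptop [ 0.5659 -0.1869  0.122 ]
flange [ 0.5658 -0.1873  0.072 ]
m1 [0.5808 0.1669 0.038 ] [0.5809 0.1671 0.0365] 1.0105898 0.0016168513
m2 [0.5737 0.1097 0.038 ] [0.5738 0.1098 0.0363] 1.0098252 0.0016101436
m3 [0.567  0.0526 0.038 ] [0.5669 0.0526 0.0404] 1.0048935 0.0017276382
m4 [0.5208 0.1743 0.038 ] [0.5208 0.1744 0.037 ] 1.0049839 0.0014943263
m5 [0.5143 0.1169 0.038 ] [0.5142 0.117  0.0367] 1.0044414 0.0017315551
m6 [0.5073 0.0597 0.038 ] [0.5072 0.0597 0.0363] 1.0039054 0.002026926
k1 [0.6281 0.2054 0.042 ]
k2 [0.6045 0.0016 0.042 ]
k3 [0.4844 0.223  0.042 ]
k4 [0.4614 0.0192 0.042 ]
[0.54398552 0.11334885 0.038     ]
y ang 83.17402706198538 0.05763369889244764
x ang -6.894215920643128 0.060176880336990465
```

```bash
cat >> h.py <<'E'
def plan(s,target,Rt):
    """dp(cm, tool axes), rot (8deg units) from measured pose to target"""
    Rc=R.from_quat(s['orientation'])
    dp=Rc.inv().apply(np.array(target)-s['ee_pos'])*100
    rv=np.degrees((Rc.inv()*Rt).as_rotvec())/8
    return dp,rv
# tool x down, tool y along world +-y, (x=-z, y=s*y, z = x cross y)
def down(yaw):  # tool y axis direction angle
    y=np.array([np.cos(yaw),np.sin(yaw),0]);x=np.array([0,0,-1.]);z=np.cross(x,y)
    return R.from_matrix(np.column_stack([x,y,z]))
E
python3 - <<'E'
from plant import env
from h import *
s=env.read_state();print(R.from_quat(s['orientation']).as_matrix().round(3))
for a in (90,-90,100,-100,70,-70): print(a,plan(s,[.566,-.187,.2],down(np.radians(a))))
E
```

```text
[[-0.001  0.375  0.927]
 [-0.001  0.927 -0.375]
 [-1.    -0.002 -0.   ]]
90 (array([  2.25973748, -58.53042342,  59.49174312]), array([-2.75547777, -0.00410673,  0.01129878]))
-90 (array([  2.25973748, -58.53042342,  59.49174312]), array([1.97445154e+01, 1.57695528e-02, 5.73170825e-03]))
100 (array([  2.25973748, -58.53042342,  59.49174312]), array([-4.00547747, -0.00511096,  0.01097322]))
-100 (array([  2.25973748, -58.53042342,  59.49174312]), array([2.09945147e+01, 1.70112237e-02, 4.55003750e-03]))
70 (array([  2.25973748, -58.53042342,  59.49174312]), array([-0.25547835, -0.00206962,  0.01176799]))
-70 (array([  2.25973748, -58.53042342,  59.49174312]), array([1.72445166e+01, 1.33486163e-02, 7.69891529e-03]))
```

>>> apply_moves(dp=[[-2,-4,4],[-4,-8.5,8.5],[-4,-12.5,12.5],[-4,-16.5,17],[-4,-21,21]], rot=[[-0.5,0,0],[-1,0,0],[-1.7,0,0],[-2.3,0,0],[-2.755,0,0]], hand=[-1,-1,-1,-1,-1])

```text
time_s: 0.78
ee_pos: [0.3513, 0.3042, 0.2627]
orientation: [-0.001, 0.707, 0.001, 0.707]
wrist_force: [0.6, 0.3, -0.2]
finger_gap: 0.087
```

Run:
```python
from plant import env
from h import *
s=env.read_state();print(s['ee_pos'],s['qpos'],plan(s,[.560,-.187,.24],down(np.pi/2)))
```

```text
[0.35129585 0.3041734  0.26265228] [ 4.72601527e-01  2.56858479e-01  1.76948921e+00 -2.89167354e-04
  1.11420370e+00 -1.10046676e+00] (array([  2.27511187, -49.16781891,  20.75013233]), array([ 0.01718383,  0.00748844, -0.00173067]))
```

>>> apply_moves(dp=[[0,-5.7,2.4],[0,-11.4,4.8],[0,-17,7.2],[0,-22.8,9.6],[0,-28,12]], rot=[[0,0,0],[0,0,0],[0,0,0],[0,0,0],[0,0,0]], hand=[-1,-1,-1,-1,-1])

```text
time_s: 1.4
ee_pos: [0.4708, 0.0237, 0.2626]
orientation: [0.0, 0.707, -0.0, 0.707]
wrist_force: [1.4, 0.4, 0.5]
finger_gap: 0.0872
```

>>> apply_moves(dp=[[0,-5.7,2.4],[0,-11.4,4.8],[0,-17,7],[0,-21.1,8.8],[0,-21.1,8.8]], rot=[[0,0,0],[0,0,0],[0,0,0],[0,0,0],[0,0,0]], hand=[-1,-1,-1,-1,-1])

```text
time_s: 2.02
ee_pos: [0.5593, -0.1887, 0.2619]
orientation: [0.001, 0.707, -0.002, 0.707]
wrist_force: [-0.4, 0.5, 0.2]
finger_gap: 0.0868
```

Run:
```python
from plant import env,cams
from h import *
s=env.read_state();print(s['ee_pos'],s['qpos'],plan(s,[.566,-.187,.2],down(np.pi/2)))
ci=cams.camera_info('wrist');p,d=cams.grab_frame('wrist');cv2.imwrite('pics/b.png',p[:,:,::-1]);np.save('pics/b.npy',d)
import pickle;pickle.dump(ci,open('pics/b.pkl','wb'))
print(proj(ci,[[.566,-.187,.122],[.566,-.187,.072],[.5643,-.1858,.046]]))
```

```text
[ 0.55934372 -0.18869223  0.26191524] [-5.14263777e-01  4.37538893e-01  1.47699569e+00 -5.14951086e-04
  1.22595715e+00 -2.08082090e+00] (array([6.19183548, 0.1778749 , 0.66045119]), array([-0.02911626,  0.00517185,  0.00689012]))
[[322.06501146 200.33320133]
 [322.1021263  190.01948964]
 [322.99221014 184.44925644]]
```

View pics/b.png

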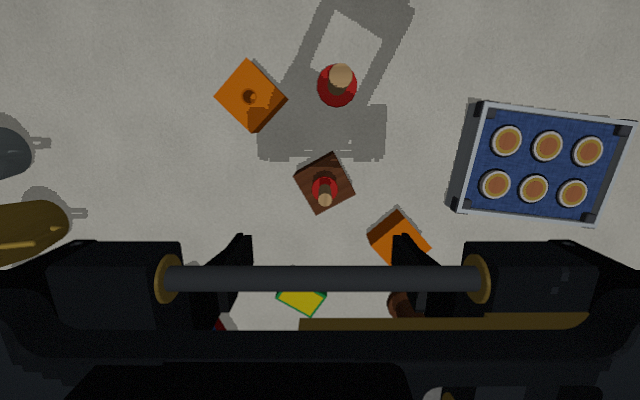

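Run:
```python
import cv2
im=cv2.imread('pics/b.png')
cv2.imwrite('pics/b1.png',cv2.resize(im[140:220,280:370],None,fx=8,fy=8,interpolation=cv2.INTER_CUBIC))
```

```text
(no output)
```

View pics/b1.png

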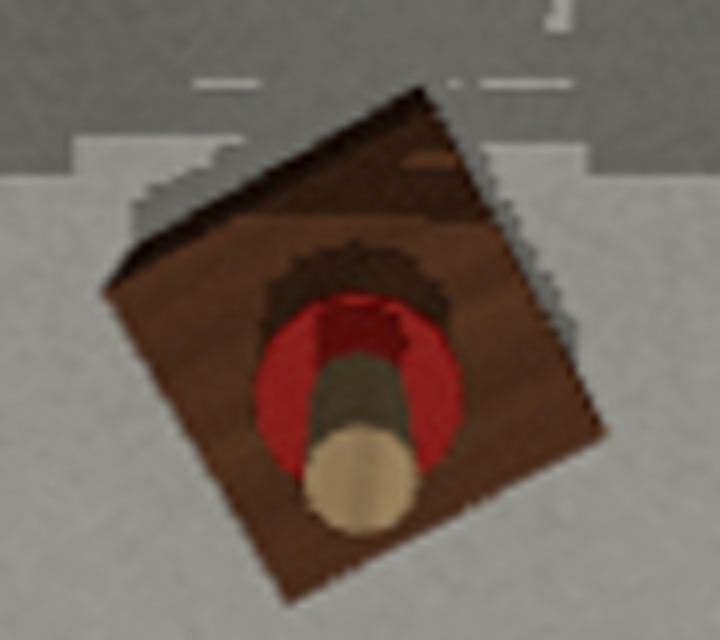

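Run:
```python
from h import *
import pickle
ci=pickle.load(open('pics/b.pkl','rb'))
def u(x,y): return (x+.5)/8-.5+280,(y+.5)/8-.5+140
for n,x,y,z in [('top',361,480,.122),('fl',358,397,.072),('c1',428,95,.046),('c2',105,292,.046),('c3',605,432,.046),('c4',290,603,.046)]:
    print(n,onz(ci,*u(x,y),z).round(4))
```

```text
top [ 0.5651 -0.1841  0.122 ]
fl [ 0.5649 -0.1842  0.072 ]
c1 [ 0.5198 -0.1724  0.046 ]
c2 [ 0.5526 -0.2268  0.046 ]
c3 [ 0.5773 -0.1415  0.046 ]
c4 [ 0.608 -0.196  0.046]
```

>>> apply_moves(dp=[[5,0.3,0.5],[10,0.3,0.5],[10,0.3,0.5]], rot=[[0,0,0],[0,0,0],[0,0,0]], hand=[-1,-1,-1])

```text
time_s: 2.45
ee_pos: [0.5596, -0.1789, 0.159]
orientation: [0.002, 0.711, 0.002, 0.704]
wrist_force: [-0.2, 0.8, 0.5]
finger_gap: 0.0872
```

Run:
```python
from plant import env,cams
from h import *
for i in range(2):
    s=env.read_state();print(s['ee_pos'],plan(s,[.565,-.1842,.081],down(np.pi/2)))
    ci=cams.camera_info('wrist');p,d=cams.grab_frame('wrist')
cv2.imwrite('pics/c.png',p[:,:,::-1])
print(proj(ci,[[.565,-.1842,.122]]))
```

```text
[ 0.5596006  -0.17886639  0.15902188] (array([ 7.79343956, -0.57803867,  0.61507913]), array([ 0.00918998, -0.06966649, -0.04035379]))
[ 0.561883   -0.18025846  0.16166126] (array([ 8.06380762, -0.41426103,  0.34395264]), array([ 0.0085717 , -0.02907131, -0.01750714]))
[[314.36298879 230.74565765]]
```

View pics/c.png

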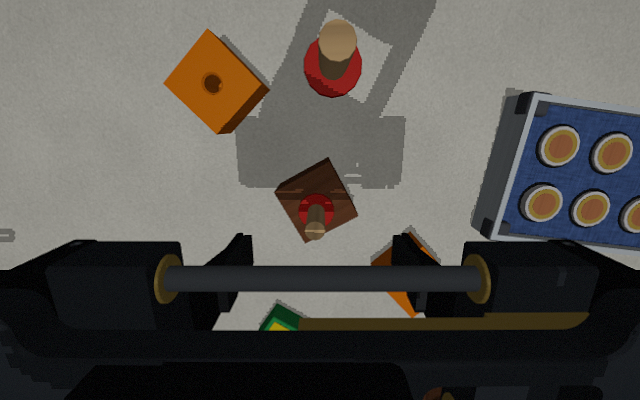

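>>> apply_moves(dp=[[0,0,0],[0,0,0],[0,0,0]], rot=[[0,0,0],[0,0,0],[0,0,0]], hand=[-1,-1,-1])

```text
time_s: 2.92
ee_pos: [0.5638, -0.1825, 0.1637]
orientation: [-0.0, 0.706, -0.0, 0.708]
wrist_force: [0.4, 0.6, -0.2]
finger_gap: 0.0872
```

```bash
cat > st.py <<'E'
from plant import env
from h import *
import sys
s=env.read_state()
print(s['time_s'],s['ee_pos'].round(4),s['finger_gap'].__round__(4),s['wrist_force'].round(2),s['wrist_torque'].round(3))
if len(sys.argv)>1:
    t=list(map(float,sys.argv[1:4]));dp,r=plan(s,t,down(np.pi/2));print(dp.round(3),r.round(3))
E
python3 st.py .565 -.1842 .081; python3 st.py .565 -.1842 .081
```

```text
2.925 [ 0.5638 -0.1825  0.1637] 0.0872 [ 0.37  0.58 -0.15] [ 0.013  0.031 -0.029]
[ 8.275 -0.164  0.101] [-0.001  0.014  0.008]
2.925 [ 0.5638 -0.1825  0.1637] 0.0872 [ 0.37  0.58 -0.15] [ 0.013  0.031 -0.029]
[ 8.275 -0.164  0.101] [-0.001  0.014  0.008]
```

>>> apply_moves(dp=[[3,-0.1,0.1],[5.5,-0.1,0.1],[7,-0.1,0.1],[7.8,-0.1,0.1],[8.2,-0.1,0.1]], rot=[[0,0,0],[0,0,0],[0,0,0],[0,0,0],[0,0,0]], hand=[-1,-1,-1,-1,-1])

```text
time_s: 3.55
ee_pos: [0.5646, -0.1834, 0.0806]
orientation: [-0.0, 0.707, -0.0, 0.707]
wrist_force: [0.3, 0.4, -0.5]
finger_gap: 0.0871
```

>>> apply_moves(dp=[[0,0,0],[0,0,0],[0,0,0]], rot=[[0,0,0],[0,0,0],[0,0,0]], hand=[-1,-1,-1])

```text
time_s: 3.92
ee_pos: [0.5646, -0.1834, 0.0811]
orientation: [-0.0, 0.707, -0.0, 0.707]
wrist_force: [-0.2, -0.6, -0.7]
finger_gap: 0.0867
```

```bash
python3 st.py .565 -.1842 .081
python3 - <<'E'
from plant import cams
import cv2
p,d=cams.grab_frame('wrist');cv2.imwrite('pics/d.png',p[:,:,::-1])
p,d=cams.grab_frame('scene');cv2.imwrite('pics/d2.png',cv2.resize(p[100:280,120:320,::-1],None,fx=3.5,fy=3.3))
E
```

```text
3.925 [ 0.5646 -0.1834  0.0811] 0.0867 [-0.22 -0.59 -0.65] [0.061 0.007 0.013]
[ 0.01  -0.083  0.036] [-0.001  0.007  0.004]
```

View pics/d.png

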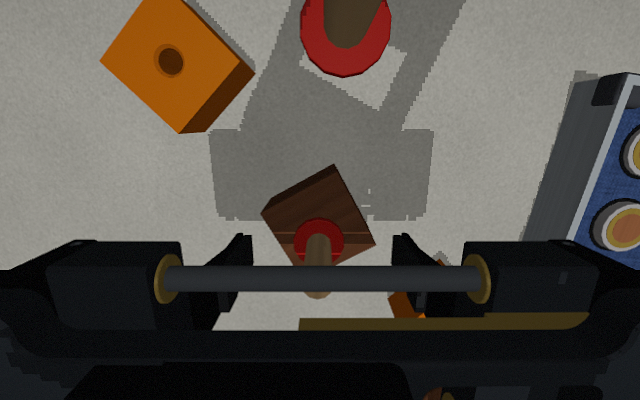

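View pics/d2.png

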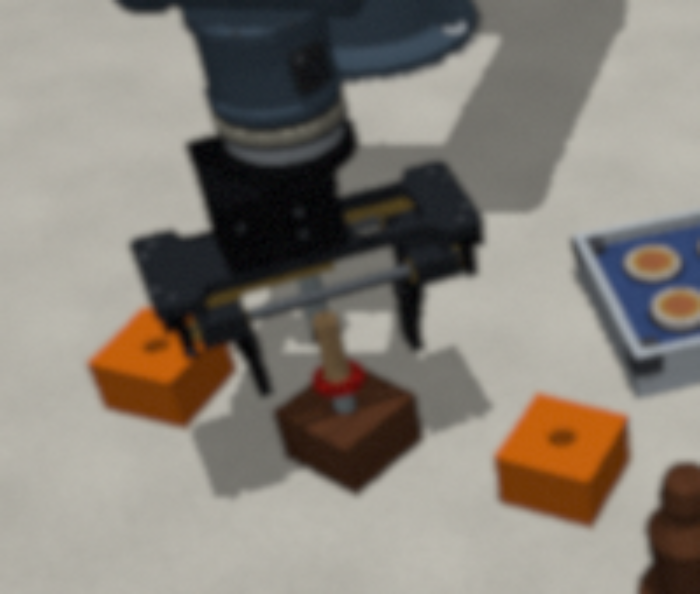

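>>> apply_moves(dp=[[0,0,0],[0,0,0],[0,0,0],[0,0,0],[0,0,0]], rot=[[0,0,0],[0,0,0],[0,0,0],[0,0,0],[0,0,0]], hand=[0.4,1,1,1,1], force=35)

```text
time_s: 4.65
ee_pos: [0.5643, -0.1832, 0.0805]
orientation: [0.0, 0.707, -0.0, 0.707]
wrist_force: [-0.1, -0.2, 0.4]
finger_gap: 0.045
```

>>> apply_moves(dp=[[0,0,0],[0,0,0],[0,0,0],[0,0,0]], rot=[[0,0,0],[0,0,0],[0,0,0],[0,0,0]], hand=[1,1,1,1])

```text
time_s: 5.15
ee_pos: [0.5644, -0.1835, 0.0805]
orientation: [-0.0, 0.707, -0.0, 0.707]
wrist_force: [-0.5, -0.2, -1.2]
finger_gap: 0.0149
```

```bash
python3 st.py
```

```text
5.15 [ 0.5644 -0.1835  0.0805] 0.0149 [-0.55 -0.19 -1.19] [-0.219  0.037 -0.028]
```

>>> apply_moves(dp=[[-1,0,0],[-3,0,0],[-5.5,0,0],[-8,0,0],[-9,0,0]], rot=[[0,0,0],[0,0,0],[0,0,0],[0,0,0],[0,0,0]], hand=[1,1,1,1,1])

```text
time_s: 5.78
ee_pos: [0.565, -0.1833, 0.1726]
orientation: [-0.0, 0.706, -0.0, 0.708]
wrist_force: [0.4, -1.4, -0.9]
finger_gap: 0.015
```

```bash
python3 - <<'E'
from plant import cams
import cv2
p,d=cams.grab_frame('wrist');cv2.imwrite('pics/e.png',p[:,:,::-1])
p,d=cams.grab_frame('scene');cv2.imwrite('pics/e2.png',cv2.resize(p[80:260,120:320,::-1],None,fx=3.5,fy=3.3))
E
python3 st.py .5670 .0526 .155
```

```text
5.875 [ 0.5649 -0.1833  0.1719] 0.015 [-0.62 -0.64 -0.94] [ 0.063  0.029 -0.03 ]
[ 1.668 23.592  0.206] [-0.001  0.016  0.007]
```

View pics/e2.png

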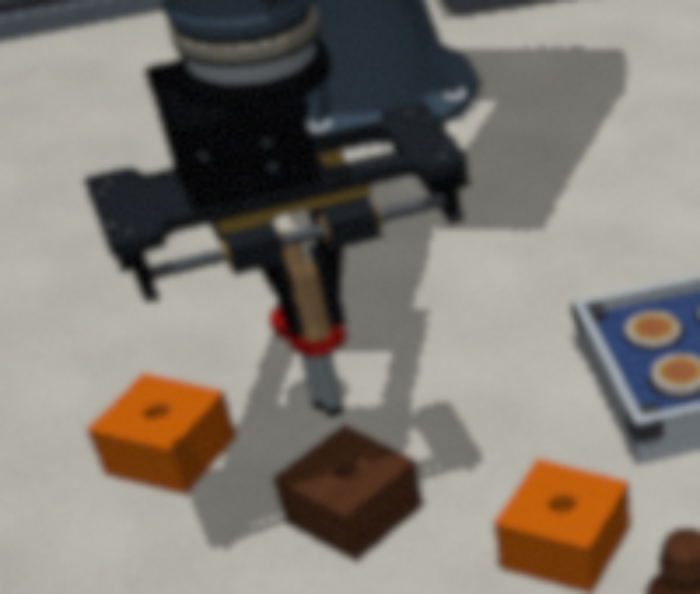

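View pics/e.png

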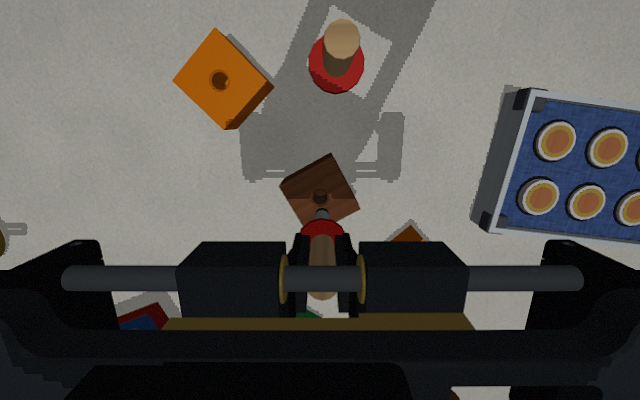

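>>> apply_moves(dp=[[0,5,0.2],[0,11,0.4],[0,17,0.6],[0,23,0.8],[0,27,0.9]], rot=[[0,0,0],[0,0,0],[0,0,0],[0,0,0],[0,0,0]], hand=[1,1,1,1,1])

```text
time_s: 6.5
ee_pos: [0.572, 0.0896, 0.1693]
orientation: [-0.0, 0.708, 0.001, 0.706]
wrist_force: [0.4, 0.6, -1.3]
finger_gap: 0.015
```

>>> apply_moves(dp=[[1,1.5,0],[2,2.5,0],[3,2.5,0],[3,2.5,0],[3,2.5,0]], rot=[[0,0,0],[0,0,0],[0,0,0],[0,0,0],[0,0,0]], hand=[1,1,1,1,1])

```text
time_s: 7.12
ee_pos: [0.5736, 0.1107, 0.1405]
orientation: [0.001, 0.707, -0.001, 0.707]
wrist_force: [0.4, -0.3, -1.5]
finger_gap: 0.015
```

```bash
python3 st.py .5737 .1117 .1147
python3 - <<'E'
from plant import env,cams
from h import *
ci=cams.camera_info('wrist');p,d=cams.grab_frame('wrist');cv2.imwrite('pics/f.png',p[:,:,::-1]);np.save('pics/f.npy',d)
import pickle;pickle.dump(ci,open('pics/f.pkl','wb'))
E
```

```text
7.125 [0.5736 0.1107 0.1405] 0.015 [ 0.39 -0.3  -1.55] [ 0.052  0.038 -0.051]
[2.578 0.101 0.006] [-0.012 -0.     0.001]
```

View pics/f.png

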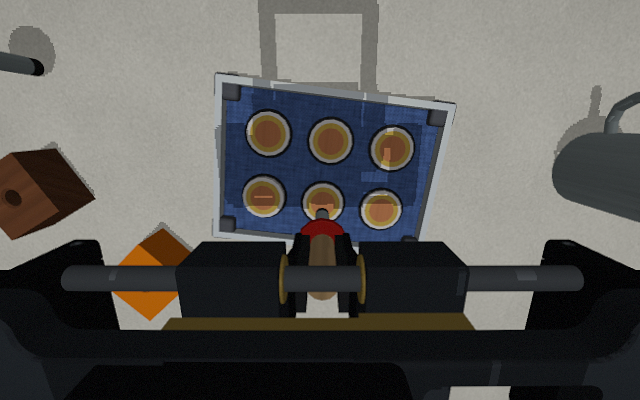

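Run:
```python
from h import *
import pickle
ci=pickle.load(open('pics/f.pkl','rb'));d=np.load('pics/f.npy')
for n,x,y in [('m3',264.5,196),('m2',322.5,200),('m1',381,209),('m6',268.5,133.5),('m5',331,141),('m4',392,148.5)]:
    w=d[int(y)-8:int(y)+9,int(x)-8:int(x)+9]
    print(n,onz(ci,x,y,.038).round(4),atd(ci,x,y,np.median(w)).round(4),w.std().round(4))
```

```text
m3 [0.5656 0.0569 0.038 ] [0.565  0.0574 0.0404] 0.0159
m2 [0.5697 0.1129 0.038 ] [0.5702 0.1129 0.0359] 0.0167
m1 [0.5789 0.1702 0.038 ] [0.5793 0.1705 0.0365] 0.0325
m6 [0.5069 0.0639 0.038 ] [0.507  0.0636 0.0364] 0.0013
m5 [0.5137 0.1208 0.038 ] [0.5138 0.1208 0.0359] 0.0304
m4 [0.5205 0.1771 0.038 ] [0.5207 0.1775 0.0361] 0.0154
```

>>> apply_moves(dp=[[0.8,0.1,0],[1.5,0.1,0],[2.1,0.1,0],[2.4,0.1,0],[2.4,0.1,0]], rot=[[0,0,0],[0,0,0],[0,0,0],[0,0,0],[0,0,0]], hand=[1,1,1,1,1])

```text
time_s: 7.8
ee_pos: [0.5732, 0.1128, 0.1162]
orientation: [0.0, 0.707, -0.0, 0.707]
wrist_force: [0.1, 0.3, -1.2]
finger_gap: 0.0151
```

>>> apply_moves(dp=[[0,0,0],[0.1,0,0],[0.1,0,0]], rot=[[0,0,0],[0,0,0],[0,0,0]], hand=[1,1,1])

```text
time_s: 8.18
ee_pos: [0.5734, 0.1128, 0.1156]
orientation: [0.0, 0.707, -0.0, 0.707]
wrist_force: [-0.0, -0.0, -0.3]
finger_gap: 0.0151
```

```bash
python3 st.py
python3 - <<'E'
from plant import env,cams
for i in range(4):
    cams.grab_frame('top'); s=env.read_state(); print(s['ee_pos'].round(5),s['wrist_force'].round(2))
E
```

```text
8.175 [0.5734 0.1128 0.1156] 0.0151 [-0.02 -0.03 -0.34] [0.055 0.059 0.018]
[0.57337 0.11279 0.11562] [-0.26 -0.19 -0.06]
[0.57341 0.1128  0.11563] [ 0.21  0.44 -0.39]
[0.57338 0.11279 0.11563] [0.71 0.35 0.73]
[0.5734  0.11278 0.11561] [-0.01 -0.49 -0.29]
```

Create f.py:
```python
from plant import env,cams
import numpy as np
F=[];P=[]
for i in range(6):
    cams.grab_frame('top'); s=env.read_state(); F.append(s['wrist_force']);P.append(s['ee_pos'])
print(s['time_s'],np.mean(P,0).round(5),np.mean(F,0).round(2),'sd',np.std(F,0)[2].round(2))
```

```text
(no output)
```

>>> apply_moves(dp=[[0.05,0,0],[0.1,0,0],[0.15,0,0],[0.2,0,0],[0.2,0,0]], rot=[[0,0,0],[0,0,0],[0,0,0],[0,0,0],[0,0,0]], hand=[1,1,1,1,1])

```text
time_s: 9.0
ee_pos: [0.5733, 0.1128, 0.1135]
orientation: [0.0, 0.707, -0.0, 0.707]
wrist_force: [0.2, 0.1, -0.3]
finger_gap: 0.0152
```

```bash
python3 f.py
```

```text
9.3 [0.57337 0.11278 0.11355] [ 0.16 -0.03 -0.48] sd 0.38
```

>>> apply_moves(dp=[[0.05,0,0],[0.1,0,0],[0.1,0,0]], rot=[[0,0,0],[0,0,0],[0,0,0]], hand=[1,1,1])

```text
time_s: 9.68
ee_pos: [0.5733, 0.1128, 0.1125]
orientation: [0.0, 0.707, -0.0, 0.707]
wrist_force: [0.5, -0.1, 0.1]
finger_gap: 0.0149
```

```bash
python3 f.py
```

```text
9.975 [0.57336 0.11279 0.11254] [ 0.01 -0.08 -0.89] sd 0.47
```

>>> apply_moves(dp=[[0.05,0,0],[0.05,0,0]], rot=[[0,0,0],[0,0,0]], hand=[1,1])

```text
time_s: 10.22
ee_pos: [0.5733, 0.1128, 0.112]
orientation: [0.0, 0.707, -0.0, 0.707]
wrist_force: [-0.1, 0.2, -0.9]
finger_gap: 0.0151
```

```bash
python3 f.py
```

```text
10.525 [0.57334 0.11279 0.11203] [-0.08  0.36 -0.76] sd 0.56
```

Baseline ≈ −0.7 N; no contact yet at 0.1120. Continue in 0.5 mm steps.

>>> apply_moves(dp=[[0.05,0,0],[0.05,0,0]], rot=[[0,0,0],[0,0,0]], hand=[1,1])

```text
time_s: 10.78
ee_pos: [0.5733, 0.1128, 0.1115]
orientation: [0.0, 0.707, -0.0, 0.707]
wrist_force: [-0.0, -0.4, 0.1]
finger_gap: 0.0154
```

```bash
python3 f.py
```

```text
11.075 [0.57335 0.11279 0.11154] [-0.5  -0.07 -0.77] sd 0.47
```

>>> apply_moves(dp=[[0.05,0,0],[0.05,0,0]], rot=[[0,0,0],[0,0,0]], hand=[1,1])

```text
time_s: 11.32
ee_pos: [0.5733, 0.1128, 0.111]
orientation: [0.0, 0.707, -0.0, 0.707]
wrist_force: [0.5, 1.6, -0.7]
finger_gap: 0.0148
```

```bash
python3 f.py
```

```text
11.625 [0.57336 0.11279 0.11104] [-0.06  0.39 -0.41] sd 0.39
```

>>> apply_moves(dp=[[0.03,0,0],[0.03,0,0]], rot=[[0,0,0],[0,0,0]], hand=[1,1])

```text
time_s: 11.88
ee_pos: [0.5734, 0.1128, 0.1107]
orientation: [0.0, 0.707, -0.0, 0.707]
wrist_force: [-0.4, 0.3, 0.1]
finger_gap: 0.015
```

```bash
python3 f.py
```

```text
12.175 [0.57336 0.11279 0.11074] [-0.19  0.19 -0.83] sd 0.5
```

>>> apply_moves(dp=[[0.03,0,0],[0.03,0,0]], rot=[[0,0,0],[0,0,0]], hand=[1,1])

```text
time_s: 12.42
ee_pos: [0.5733, 0.1128, 0.1104]
orientation: [0.0, 0.707, -0.0, 0.707]
wrist_force: [-0.2, 0.9, -0.3]
finger_gap: 0.015
```

```bash
python3 f.py
```

```text
12.725 [0.57336 0.11279 0.11044] [-0.26  0.15 -0.56] sd 0.72
```

>>> apply_moves(dp=[[0.03,0,0],[0.03,0,0]], rot=[[0,0,0],[0,0,0]], hand=[1,1])

```text
time_s: 12.98
ee_pos: [0.5734, 0.1128, 0.1102]
orientation: [0.0, 0.707, -0.0, 0.707]
wrist_force: [-0.9, -0.5, -0.2]
finger_gap: 0.015
```

```bash
python3 f.py
```

```text
13.275 [0.5734  0.11278 0.11023] [-0.22  0.05  0.14] sd 0.43
```

>>> apply_moves(dp=[[0.03,0,0],[0.03,0,0]], rot=[[0,0,0],[0,0,0]], hand=[1,1])

```text
time_s: 13.52
ee_pos: [0.5735, 0.1128, 0.1102]
orientation: [0.0, 0.707, -0.0, 0.707]
wrist_force: [-0.6, -0.7, 2.8]
finger_gap: 0.0149
```

```bash
python3 f.py
```

```text
13.825 [0.57353 0.11278 0.11019] [-0.99  0.02  4.55] sd 0.78
```

>>> apply_moves(dp=[[0.03,0,0],[0.03,0,0]], rot=[[0,0,0],[0,0,0]], hand=[1,1])

```text
time_s: 14.08
ee_pos: [0.5736, 0.1128, 0.11]
orientation: [0.0, 0.707, -0.0, 0.707]
wrist_force: [-0.7, -0.3, 5.4]
finger_gap: 0.0151
```

```bash
python3 f.py
```

```text
14.375 [0.57357 0.1128  0.10996] [-0.71 -0.58  5.74] sd 0.26
```

>>> apply_moves(dp=[[-0.5,0,0],[-1.7,-1,-0.1],[-1.7,-4,-0.5],[-1.7,-5.65,-0.7],[-1.7,-5.65,-0.7]], rot=[[0,0,0],[0,0,0],[0,0,0],[0,0,0],[0,0,0]], hand=[1,1,1,1,1])

```text
time_s: 15.0
ee_pos: [0.5663, 0.055, 0.1267]
orientation: [0.001, 0.707, -0.001, 0.707]
wrist_force: [0.5, 0.4, -0.2]
finger_gap: 0.0149
```

>>> apply_moves(dp=[[0,0,0],[0.5,0,0],[0.9,0,0],[0.9,0,0]], rot=[[0,0,0],[0,0,0],[0,0,0],[0,0,0]], hand=[1,1,1,1])

```text
time_s: 15.5
ee_pos: [0.5659, 0.0567, 0.1169]
orientation: [-0.0, 0.708, 0.0, 0.707]
wrist_force: [-0.3, -0.2, -0.5]
finger_gap: 0.0155
```

```bash
python3 f.py;python3 st.py .567 .056 .116
python3 - <<'E'
from plant import env,cams
from h import *
ci=cams.camera_info('wrist');p,d=cams.grab_frame('wrist');cv2.imwrite('pics/g.png',p[:,:,::-1])
E
```

```text
15.8 [0.56636 0.05644 0.11748] [ 0.24  0.18 -0.45] sd 0.68
15.8 [0.5665 0.0563 0.1177] 0.0153 [ 0.53  0.29 -1.46] [ 0.08  -0.065 -0.019]
[ 0.167 -0.031  0.052] [-0.001  0.002  0.   ]
```

View pics/g.png

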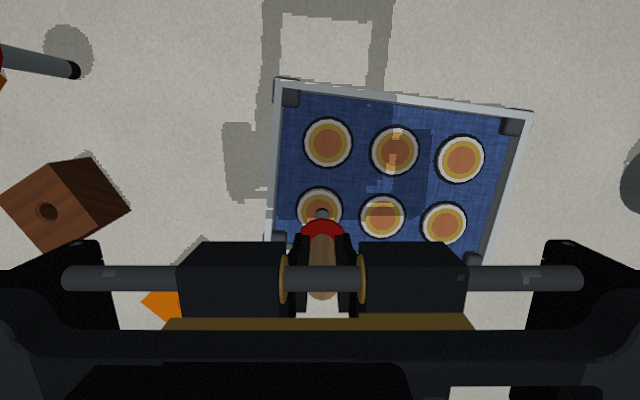

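>>> apply_moves(dp=[[0.1,0,0],[0.2,0,0],[0.2,0,0],[0.2,0,0]], rot=[[0,0,0],[0,0,0],[0,0,0],[0,0,0]], hand=[1,1,1,1])

```text
time_s: 16.35
ee_pos: [0.5663, 0.0563, 0.1155]
orientation: [0.0, 0.707, -0.0, 0.707]
wrist_force: [0.1, -0.4, -0.7]
finger_gap: 0.0152
```

```bash
python3 f.py
```

```text
16.65 [0.56637 0.05628 0.11557] [-0.08 -0.01 -0.33] sd 0.22
```

>>> apply_moves(dp=[[0.05,0,0],[0.05,0,0]], rot=[[0,0,0],[0,0,0]], hand=[1,1])

```text
time_s: 16.9
ee_pos: [0.5663, 0.0563, 0.115]
orientation: [0.0, 0.707, -0.0, 0.707]
wrist_force: [0.6, -0.4, -1.0]
finger_gap: 0.015
```

```bash
python3 f.py
```

```text
17.2 [0.56635 0.05629 0.11504] [ 0.32 -0.19 -0.83] sd 0.14
```

>>> apply_moves(dp=[[0.04,0,0],[0.04,0,0]], rot=[[0,0,0],[0,0,0]], hand=[1,1])

```text
time_s: 17.45
ee_pos: [0.5664, 0.0563, 0.1148]
orientation: [0.0, 0.707, -0.0, 0.707]
wrist_force: [0.5, 0.1, 0.4]
finger_gap: 0.0152
```

```bash
python3 f.py
```

```text
17.75 [0.56641 0.05629 0.11474] [-0.02 -0.07  0.05] sd 0.43
```

>>> apply_moves(dp=[[-0.6,0,0],[-1,0.1,-1],[-1,0.4,-4],[-1,0.6,-5.95],[-1,0.6,-5.95]], rot=[[0,0,0],[0,0,0],[0,0,0],[0,0,0],[0,0,0]], hand=[1,1,1,1,1])

```text
time_s: 18.38
ee_pos: [0.5045, 0.0627, 0.1248]
orientation: [0.0, 0.708, 0.0, 0.706]
wrist_force: [0.7, -0.4, 0.1]
finger_gap: 0.0149
```

>>> apply_moves(dp=[[0,0,0],[0.6,0,0],[1.1,0,0],[1.2,0,0],[1.2,0,0]], rot=[[0,0,0],[0,0,0],[0,0,0],[0,0,0],[0,0,0]], hand=[1,1,1,1,1])

```text
time_s: 19.0
ee_pos: [0.5068, 0.0623, 0.1123]
orientation: [0.0, 0.707, -0.0, 0.707]
wrist_force: [-0.3, 0.2, -1.5]
finger_gap: 0.0151
```

```bash
python3 f.py; python3 st.py
```

```text
19.3 [0.50694 0.06229 0.11269] [ 0.08 -0.04 -0.18] sd 0.4
19.3 [0.5069 0.0623 0.1128] 0.0155 [-0.22  0.28  0.04] [0.063 0.026 0.001]
```

>>> apply_moves(dp=[[0.06,0,0],[0.12,0,0],[0.12,0,0],[0.12,0,0]], rot=[[0,0,0],[0,0,0],[0,0,0],[0,0,0]], hand=[1,1,1,1])

```text
time_s: 19.8
ee_pos: [0.5068, 0.0623, 0.1114]
orientation: [0.0, 0.707, -0.0, 0.707]
wrist_force: [-0.8, -1.2, -0.5]
finger_gap: 0.0147
```

```bash
python3 f.py
```

```text
20.1 [0.50686 0.06229 0.11145] [-0.11 -0.   -0.65] sd 0.43
```

>>> apply_moves(dp=[[0.04,0,0],[0.04,0,0]], rot=[[0,0,0],[0,0,0]], hand=[1,1])

```text
time_s: 20.35
ee_pos: [0.5068, 0.0623, 0.111]
orientation: [0.0, 0.707, -0.0, 0.707]
wrist_force: [-0.2, 0.4, -0.7]
finger_gap: 0.0153
```

```bash
python3 f.py
```

```text
20.65 [0.50685 0.06229 0.11104] [ 0.22  0.26 -0.61] sd 0.38
```

>>> apply_moves(dp=[[0.03,0,0],[0.03,0,0]], rot=[[0,0,0],[0,0,0]], hand=[1,1])

```text
time_s: 20.9
ee_pos: [0.5069, 0.0623, 0.1108]
orientation: [0.0, 0.707, -0.0, 0.707]
wrist_force: [-1.1, 1.1, -0.8]
finger_gap: 0.0148
```

```bash
python3 f.py
```

```text
21.2 [0.50688 0.06229 0.11077] [ 0.08  0.04 -0.28] sd 0.43
```

>>> apply_moves(dp=[[0.02,0,0],[0.02,0,0]], rot=[[0,0,0],[0,0,0]], hand=[1,1])

```text
time_s: 21.45
ee_pos: [0.5069, 0.0623, 0.1107]
orientation: [0.0, 0.707, -0.0, 0.707]
wrist_force: [0.0, 0.7, 2.2]
finger_gap: 0.0155
```

```bash
python3 f.py
```

```text
21.75 [0.50694 0.06229 0.11072] [-0.64  0.11  2.74] sd 0.35
```

>>> apply_moves(dp=[[-0.6,0,0],[-1.3,-0.1,1],[-1.3,-0.4,4],[-1.3,-0.6,5.95],[-1.3,-0.6,5.95]], rot=[[0,0,0],[0,0,0],[0,0,0],[0,0,0],[0,0,0]], hand=[1,1,1,1,1])

```text
time_s: 22.38
ee_pos: [0.5687, 0.0558, 0.124]
orientation: [0.0, 0.706, -0.0, 0.708]
wrist_force: [-1.2, 0.2, -0.7]
finger_gap: 0.0155
```

>>> apply_moves(dp=[[0,0,0],[0.4,0,0],[0.7,0,0],[0.7,0,0],[0.7,0,0]], rot=[[0,0,0],[0,0,0],[0,0,0],[0,0,0],[0,0,0]], hand=[1,1,1,1,1])

```text
time_s: 23.0
ee_pos: [0.5663, 0.0563, 0.1165]
orientation: [0.0, 0.707, -0.0, 0.707]
wrist_force: [0.4, 0.0, -1.0]
finger_gap: 0.015
```

```bash
python3 f.py; python3 st.py
```

```text
23.3 [0.56641 0.05628 0.11663] [-0.05 -0.01 -0.88] sd 0.58
23.3 [0.5664 0.0563 0.1166] 0.0152 [ 0.21  0.27 -0.31] [ 0.019 -0.003 -0.009]
```

>>> apply_moves(dp=[[0.05,0,0],[0.1,0,0],[0.15,0,0],[0.18,0,0],[0.21,0,0]], rot=[[0,0,0],[0,0,0],[0,0,0],[0,0,0],[0,0,0]], hand=[1,1,1,1,1])

```text
time_s: 23.92
ee_pos: [0.5665, 0.0563, 0.1147]
orientation: [0.0, 0.707, -0.0, 0.707]
wrist_force: [0.2, -0.3, 3.2]
finger_gap: 0.0149
```

>>> apply_moves(dp=[[0.03,0,0],[0.06,0,0],[0.06,0,0]], rot=[[0,0,0],[0,0,0],[0,0,0]], hand=[1,1,1])

```text
time_s: 24.3
ee_pos: [0.5665, 0.0563, 0.1146]
orientation: [-0.0, 0.707, -0.0, 0.707]
wrist_force: [-0.6, 0.0, 5.5]
finger_gap: 0.0151
```

```bash
python3 f.py
```

```text
24.6 [0.56653 0.05628 0.11458] [-1.19  0.32  5.4 ] sd 0.53
```

>>> apply_moves(dp=[[0.03,0,0],[0.06,0,0],[0.09,0,0],[0.12,0,0]], rot=[[0,0,0],[0,0,0],[0,0,0],[0,0,0]], hand=[1,1,1,1])

```text
time_s: 25.1
ee_pos: [0.5666, 0.0563, 0.1135]
orientation: [0.0, 0.707, -0.0, 0.707]
wrist_force: [-2.7, 0.1, 6.4]
finger_gap: 0.0155
```

```bash
python3 f.py
```

```text
25.4 [0.56654 0.05629 0.11345] [-1.23  0.3   6.01] sd 0.45
```

>>> apply_moves(dp=[[0.04,0,0],[0.08,0,0],[0.12,0,0],[0.16,0,0],[0.2,0,0]], rot=[[0,0,0],[0,0,0],[0,0,0],[0,0,0],[0,0,0]], hand=[1,1,1,1,1])

```text
time_s: 26.02
ee_pos: [0.5666, 0.0563, 0.1115]
orientation: [0.0, 0.707, -0.0, 0.707]
wrist_force: [-1.3, 0.6, 6.9]
finger_gap: 0.0152
```

```bash
python3 f.py
```

```text
26.325 [0.56655 0.05629 0.11145] [-1.25  0.07  5.75] sd 0.33
```

>>> apply_moves(dp=[[0.04,0,0],[0.08,0,0],[0.09,0,0]], rot=[[0,0,0],[0,0,0],[0,0,0]], hand=[1,1,1])

```text
time_s: 26.7
ee_pos: [0.5665, 0.0563, 0.1106]
orientation: [-0.0, 0.707, -0.0, 0.707]
wrist_force: [-1.3, -0.0, 6.5]
finger_gap: 0.015
```

```bash
python3 f.py
```

```text
27.0 [0.56654 0.05631 0.11057] [-1.33  0.19  5.97] sd 0.42
```

>>> apply_moves(dp=[[-0.6,0,0],[-2,0,0],[-4,3,0.3],[-5,5.5,0.7],[-5,5.5,0.7]], rot=[[0,0,0],[0,0,0],[0,0,0],[0,0,0],[0,0,0]], hand=[1,1,1,1,1])

```text
time_s: 27.62
ee_pos: [0.5744, 0.1127, 0.1614]
orientation: [-0.001, 0.706, 0.001, 0.708]
wrist_force: [0.1, 0.5, -1.8]
finger_gap: 0.0153
```

>>> apply_moves(dp=[[0,0,0],[0,0,0],[0,0,0]], rot=[[0,0,0],[0,0,0],[0,0,0]], hand=[1,1,1])

```text
time_s: 28.0
ee_pos: [0.5731, 0.1105, 0.1593]
orientation: [0.0, 0.707, -0.0, 0.707]
wrist_force: [-0.6, 0.1, -0.4]
finger_gap: 0.0153
```

```bash
python3 st.py
python3 - <<'E'
from plant import env,cams
from h import *
ci=cams.camera_info('wrist');p,d=cams.grab_frame('wrist');cv2.imwrite('pics/i.png',p[:,:,::-1])
cit=cams.camera_info('top');pt,dt=cams.grab_frame('top')
M={'m1':(.5789,.1702),'m2':(.572,.113),'m3':(.5656,.0569),'m4':(.5205,.1771),'m5':(.5137,.1208),'m6':(.5069,.0639)}
for n,(X,Y) in M.items():
    for c,D in ((ci,d),(cit,dt)):
        u,v=proj(c,[[X,Y,.037]])[0]; r=6 if c is ci else 2
        u0,v0=int(round(u)),int(round(v)); w=D[v0-r:v0+r+1,u0-r:u0+r+1].ravel()
        w=w[w>0]; print(n,round(atd(c,u,v,np.median(w))[2],4),end=' ')
    print()
E
```

```text
28.0 [0.5731 0.1105 0.1593] 0.0153 [-0.61  0.09 -0.42] [ 0.087  0.025 -0.032]
m1 0.0365 m1 0.4987 
m2 0.0355 m2 0.4967 
m3 0.0363 m3 0.2731 
m4 0.0361 m4 0.037 
m5 0.036 m5 0.0364 
m6 0.0365 m6 0.0405
```

View pics/i.png

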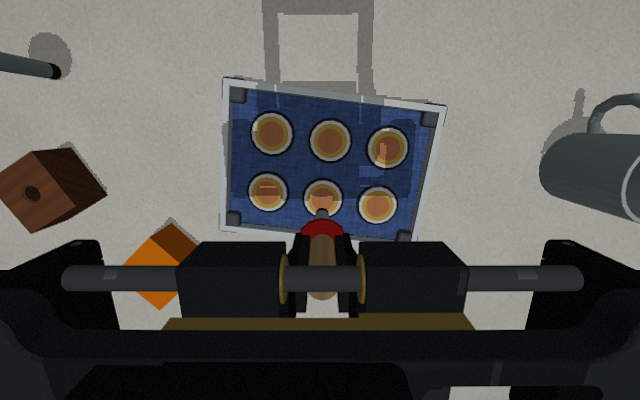

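>>> apply_moves(dp=[[-1,-5,-0.1],[-1.3,-11,-0.3],[-1.3,-17,-0.5],[-1.3,-23,-0.7],[-1.3,-27,-0.8]], rot=[[0,0,0],[0,0,0],[0,0,0],[0,0,0],[0,0,0]], hand=[1,1,1,1,1])

```text
time_s: 28.72
ee_pos: [0.5651, -0.1618, 0.1728]
orientation: [0.001, 0.707, -0.001, 0.707]
wrist_force: [0.4, 0.1, -0.9]
finger_gap: 0.0148
```

>>> apply_moves(dp=[[0,-1.5,0],[0,-2.4,0],[0,-2.4,0],[0,-2.4,0],[0,-2.4,0]], rot=[[0,0,0],[0,0,0],[0,0,0],[0,0,0],[0,0,0]], hand=[1,1,1,1,1])

```text
time_s: 29.35
ee_pos: [0.5654, -0.1815, 0.1728]
orientation: [-0.0, 0.707, 0.001, 0.707]
wrist_force: [-0.2, 0.1, -1.2]
finger_gap: 0.0151
```

```bash
python3 st.py .5646 -.1835 .126
```

```text
29.35 [ 0.5654 -0.1815  0.1728] 0.0151 [-0.16  0.09 -1.25] [0.04  0.02  0.039]
[ 4.678 -0.206 -0.076] [ 0.011 -0.002 -0.002]
```

>>> apply_moves(dp=[[1.5,-0.2,-0.1],[3,-0.2,-0.1],[4.2,-0.2,-0.1],[4.2,-0.2,-0.1],[4.2,-0.2,-0.1]], rot=[[0,0,0],[0,0,0],[0,0,0],[0,0,0],[0,0,0]], hand=[1,1,1,1,1])

```text
time_s: 29.98
ee_pos: [0.5645, -0.1848, 0.1307]
orientation: [0.0, 0.707, -0.0, 0.707]
wrist_force: [0.5, 0.4, -0.7]
finger_gap: 0.0154
```

```bash
python3 st.py .5646 -.1835 .126
python3 - <<'E'
from plant import env,cams
from h import *
ci=cams.camera_info('wrist');p,d=cams.grab_frame('wrist');cv2.imwrite('pics/j.png',cv2.resize(p[150:270,250:400,::-1],None,fx=5,fy=5,interpolation=cv2.INTER_CUBIC))
E
```

```text
29.975 [ 0.5645 -0.1848  0.1307] 0.0154 [ 0.55  0.38 -0.67] [0.023 0.002 0.03 ]
[0.469 0.134 0.009] [-0.002  0.001  0.   ]
```

View pics/j.png

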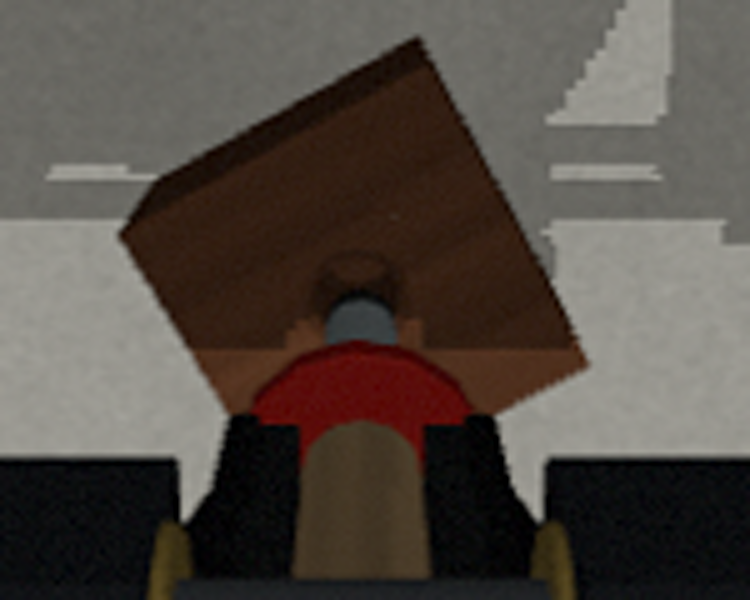

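>>> apply_moves(dp=[[0.3,0.08,0],[0.8,0.08,0],[1.3,0.08,0],[1.8,0.08,0],[2.2,0.08,0]], rot=[[0,0,0],[0,0,0],[0,0,0],[0,0,0],[0,0,0]], hand=[1,1,1,1,1])

```text
time_s: 30.65
ee_pos: [0.5642, -0.1839, 0.1083]
orientation: [0.0, 0.707, 0.0, 0.707]
wrist_force: [-1.0, 0.1, 0.0]
finger_gap: 0.0151
```

```bash
python3 f.py
```

```text
30.95 [ 0.5642  -0.18387  0.10843] [ 0.07 -0.58 -0.68] sd 0.32
```

>>> apply_moves(dp=[[0.6,0,0],[1.3,0,0],[1.9,0,0],[2.4,0,0],[2.6,0,0]], rot=[[0,0,0],[0,0,0],[0,0,0],[0,0,0],[0,0,0]], hand=[1,1,1,1,1])

```text
time_s: 31.58
ee_pos: [0.5641, -0.1838, 0.0822]
orientation: [0.0, 0.707, 0.0, 0.707]
wrist_force: [1.2, -0.2, -0.9]
finger_gap: 0.0155
```

```bash
python3 f.py
```

```text
31.875 [ 0.56435 -0.18392  0.08268] [ 0.27  0.22 -0.33] sd 0.55
```

>>> apply_moves(dp=[[0.1,0,0],[0.17,0,0],[0.17,0,0]], rot=[[0,0,0],[0,0,0],[0,0,0]], hand=[1,1,1])

```text
time_s: 32.25
ee_pos: [0.5643, -0.1839, 0.081]
orientation: [0.0, 0.707, -0.0, 0.707]
wrist_force: [-0.5, -0.4, -0.2]
finger_gap: 0.0153
```

```bash
python3 f.py
```

```text
32.55 [ 0.56433 -0.18392  0.08105] [ 0.23  0.4  -0.62] sd 0.47
```

>>> apply_moves(dp=[[0.03,0,0],[0.03,0,0],[0.03,0,0],[0.03,0,0],[0.03,0,0]], rot=[[0,0,0],[0,0,0],[0,0,0],[0,0,0],[0,0,0]], hand=[1,-0.4,-1,-1,-1])

```text
time_s: 33.17
ee_pos: [0.5644, -0.184, 0.0808]
orientation: [0.0, 0.707, -0.0, 0.707]
wrist_force: [-0.2, -0.5, -0.7]
finger_gap: 0.0473
```

>>> apply_moves(dp=[[0,0,0],[0,0,0],[0,0,0],[0,0,0],[0,0,0]], rot=[[0,0,0],[0,0,0],[0,0,0],[0,0,0],[0,0,0]], hand=[-1,-1,-1,-1,-1])

```text
time_s: 33.8
ee_pos: [0.5643, -0.1839, 0.0807]
orientation: [0.0, 0.707, -0.0, 0.707]
wrist_force: [-0.4, -0.2, -0.1]
finger_gap: 0.0859
```

>>> apply_moves(dp=[[-1,0,0],[-3,0,0],[-6,0,0],[-10,0,0],[-14,0,0]], rot=[[0,0,0],[0,0,0],[0,0,0],[0,0,0],[0,0,0]], hand=[-1,-1,-1,-1,-1])

```text
time_s: 34.42
ee_pos: [0.5642, -0.1838, 0.2226]
orientation: [-0.0, 0.707, -0.0, 0.707]
wrist_force: [0.4, 0.8, 1.0]
finger_gap: 0.0871
```

```bash
python3 st.py
python3 - <<'E'
from plant import env,cams
from h import *
ci=cams.camera_info('wrist');p,d=cams.grab_frame('wrist');cv2.imwrite('pics/k.png',p[:,:,::-1])
for i in range(2): p,dd=cams.grab_frame('scene')
cv2.imwrite('pics/k2.png',cv2.resize(p[100:280,140:420,::-1],None,fx=2.8,fy=2.8))
ci=cams.camera_info('wrist');p,d=cams.grab_frame('wrist')
M={'m1':(.5789,.1702),'m2':(.572,.113),'m3':(.5656,.0569),'m4':(.5205,.1771),'m5':(.5137,.1208),'m6':(.5069,.0639)}
cit=cams.camera_info('top');pt,dt=cams.grab_frame('top')
for n,(X,Y) in M.items():
    u,v=proj(cit,[[X,Y-.002,.037]])[0];w=dt[int(v)-2:int(v)+3,int(u)-2:int(u)+3];print(n,atd(cit,u,v,np.median(w))[2].round(4))
E
```

```text
34.425 [ 0.5642 -0.1838  0.2226] 0.0871 [0.37 0.84 0.95] [ 0.053 -0.017 -0.009]
m1 0.0371
m2 0.0355
m3 0.0369
m4 0.0369
m5 0.0366
m6 0.0372
```

View pics/k.png

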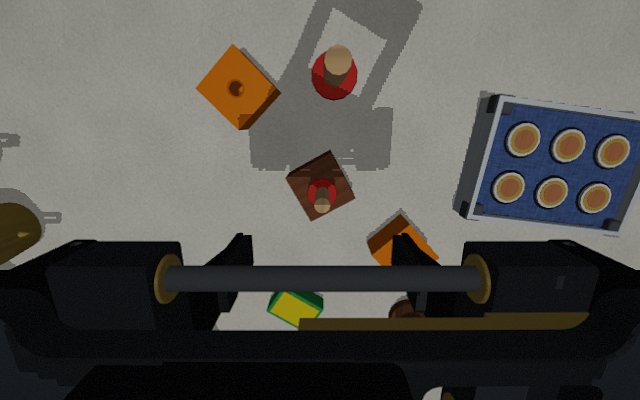

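View pics/k2.png

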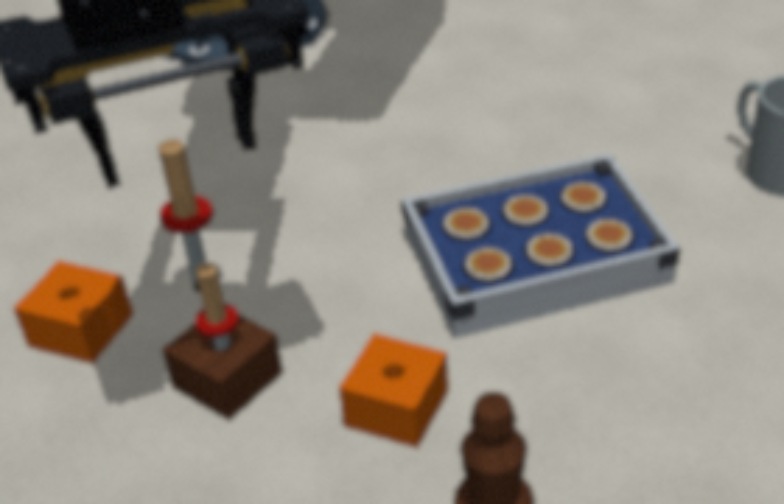

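```bash
python3 -c "
from plant import env
print(env.job_done())"
```

```text
the job is handed in; nothing more can be done
None
```

The high medal is pressed level with its neighbours, the probe is back in its holder, and the job was handed in at about 35 s. No verdict was reported.

- **Finding it:** Feeling with the tip, I met two level medals at tool heights of 110.2 mm (well1 or well4 in the middle) and 110.7 mm. The medal at the end of one row nearest the holder met the tip at 114.7 mm, about 4 mm proud. I touched only these three. The camera depth had already pointed to the same medal and showed the other three level.
- **Pressing:** I pressed it down slowly, with readings of about 6 N and 7 N at most, to a tool height of 110.6 mm.
- **Heights afterwards:** The wrist camera puts the pressed medal at 36.3 mm and the other five between 35.5 and 36.5 mm.
- **Probe:** It went back into the hole with no side force. After release, the pictures show it upright in the dark holder with the gripper clear.

**Checks that disagreed:**
- My first touch on the middle medal reached about 6.4 N, above the 5 N light-touch limit. The tip moved about 0.2 mm during it. The last top camera reading for that medal was 35.5 mm against 36.3 mm before, so it may have gone down slightly, but by less than the 1.5 mm allowed.
- One top camera check gave 40.5 mm for another medal, along with impossible values for three more. The arm was blocking the view, and the repeat with a clear view read 37.2 mm.

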